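Slide the door rail out to its line and hold it

TASK

First clear the green door rail: put the roll of blue tape that lies on it into the open top drawer of the grey cabinet. Then slide the rail out over the yellow-trimmed edge of the low dark wooden stand, steel-plated end first and without lifting it off the stand, until the white line across it lies right over that edge and the rail points straight out. It is nose-heavy and would tip over the edge there, so keep hold of it, flat and still on the stand, and finish while holding it; leave everything else where it stands.

Things in the scene. Friction and masses are not known exactly. Their poses are not given: they have to be found in the camera images.
- rail: dark green door rail, a flat bar 360 mm long (its y), 56 wide (x), 20 thick, 0.33 to 0.55 kg. Origin: centre of its underside; z up. The -y end, with a steel lock plate in its top, goes outward and is heavier: centre of mass 16 mm from the origin towards -y. At the start it lies on the stand, its -y end 40 to 110 mm out over the edge, up to 7 degrees askew
- rail_mark (a point): centre of the white line, 6 mm broad, straight across the rail, on its top face, 30 mm from the rail's origin towards +y (210 mm from the outward -y end, 150 mm from the tail). Axes as the rail's
- stand: fixed low dark wooden stand, top 170 mm (x) by 260 mm (y), 70 mm above the table. Origin: under its centre, on the table. Its -y side is the edge, trimmed with a 12 mm yellow strip, over which the rail goes out; the way out is the stand's -y direction. No fences: the rail's long sides are free to grip
- stand_edge (a point): middle of the stand's outward (yellow) edge: on the upper surface exactly at the edge, 130 mm from the centre towards -y. Axes as the stand's. The white line is in place when the line's centre has y = 0 here (its z is then 20 mm, the rail's thickness)
- tape: roll of blue tape with a cardboard core lying flat on the rail: outer diameter 56 mm, hole 38 mm, 24 mm high, 0.05 to 0.08 kg. Origin: centre of its underside, z up
- drawer_floor (a point): point on the inner floor (85 mm above the table) of the grey cabinet's open top drawer, midway across, 47 mm behind the inside of its front. Axes: -x the way it opens, y across, z up. Inner width 178 mm; above this floor the sides rise 43, the front 53, the cabinet's top 65 mm. The cabinet (220 wide, 150 high) covers the drawer from 66 to 98 mm behind this point on. 1 N moves the drawer
- sealant_white: bystander, to be left alone: a white sealant cartridge, 48 mm diameter, standing 225 mm tall, with a pointed nozzle. Origin: its underside
- sealant_red: bystander, to be left alone: a red sealant cartridge, 48 mm diameter, standing 225 mm tall, with a pointed nozzle. Origin: its underside
- cleaner_can: bystander, to be left alone: a yellow can, 60 mm diameter, standing 160 mm tall. Origin: its underside
- glue_jar: bystander, to be left alone: a white jar with an orange cap, 64 mm diameter, 90 mm tall. Origin: its underside
- screwdriver: bystander, to be left alone: a screwdriver lying flat. Origin: its underside
- hammer: bystander, to be left alone: a hammer lying flat. Origin: its underside

How it is judged (in metres and radians):
On the way, in this order (a step that is already met when the one before it is completed fails the run):
1. the tape roll lies in the open top drawer, let go (x of tape in the frame of drawer_floor between -0.05 and 0.14 m and y of tape in the frame of drawer_floor between -0.09 and 0.09 m and z of tape in the frame of drawer_floor between -0.01 and 0.035 m and contact force between the fingers and tape below 0.1 N and linear speed of tape below 0.05 m/s), for 0.2 s.
2. the white line lies over the stand's edge, the rail flat, straight and held (y of rail_mark in the frame of stand_edge between -0.006 and 0.006 m and x of rail_mark in the frame of stand_edge between -0.05 and 0.05 m and z of rail_mark in the frame of stand_edge between 0.013 and 0.027 m and angle between the y axis of rail and the y axis of stand, either way round below 0.08 rad and angle between rail's own z axis and vertical below 0.04 rad and contact force between the fingers and rail above 1 N and linear speed of rail below 0.015 m/s), for 0.2 s.
At the end, for the whole second after the job is handed in: Tape roll at rest in the top drawer; the rail's white line within 6 mm of the stand's outward edge, rail within 4.5 degrees of straight out, within 50 mm of the edge's middle, flat on the stand (tilt under 2.3 degrees, raised under 7 mm), at rest, gripped by the fingers with over 1 N (all of step 1 and all of step 2); the arm keeps its last pose, push and grip.
It fails at once if the rail tips (more than 11 degrees) (angle between rail's own z axis and vertical above 0.2 rad).
It fails at once if the rail is lifted more than 25 mm off the stand (z of rail in the frame of stand_edge above 0.025 m).
It fails at once if a bystander is disturbed (moved more than 30 mm) (distance of any of sealant_white, sealant_red, cleaner_can, glue_jar, screwdriver, hammer from where it was at the start of the episode above 0.03 m).
It also fails if it takes over 48 s, if anything falls off the work surface, if the arm or the gripper's body presses on something with over 40 N, if the wrist force passes 120 N, or if a joint passes its speed limit or range.

ROBOT

A 7-joint arm with a two-finger parallel gripper is mounted at the origin on the work surface. World frame = base frame: x ahead of the robot, y to its left, z up, the work surface at z = 0. Lengths are in m, angles in degrees, forces in N, time in s.
With the tool pointing down it reaches from about 0.4 to 0.875 m from the base axis. Payload 6.5 kg.
Tool frame: the origin (TCP) lies at the very end of the fingers, on their centre line; the grasp point (between the pads) lies 19 mm behind it; z points along the fingers, y is the line along which they close (so a half turn about z gives the same grasp; the last joint's range is limited). The gripper opens to 88 mm and grips with 3 to 60 N. Pads are 18 mm wide; open, the fingers measure 123 mm over their backs; the gripper's body (75 mm by 187 mm) begins 45 mm behind the grasp point.
Start: joints at [-79.423, 30.733, -0.252, 88.115, 0.149, 61.152, -4.079], TCP at [0.161, 0.63, 0.239] pointing down, gripper open.
Joint ranges: [-154.64, 154.64], [-21.42, 123.67], [-72.66, 72.17], [13.99, 137.28], [-74.86, 254.86], [10.95, 109.41], [-158.01, 158.01]. Speed limits (degrees/s): [136.94, 136.94, 180, 180, 180, 180, 180].

INTERFACE

Orientations are given as a 3x3 rotation matrix whose columns are the frame's x, y, z axes.
In Python, from plant import bot gives the robot as it stands.
- The arm moves only by the shell command python3 -m handwheel 'ROWS' [FORCE]. ROWS is text: rows parted by semicolons, each of 7 numbers parted by spaces: the shift along the tool's x, y, z in mm, then the turn, a rotation vector about the tool's x, y, z in rad, then the opening, from -1 (shut) to 1 (fully open), so that 0 is half open. A call has 1 to 8 rows; each row shifts and turns the commanded pose from where the row before left it, along the tool's axes as they then stand; what a row does not reach is not made up. A row lasts 1/10 s, in which the tool goes at most 50 mm and 8.59 degrees, less where a joint would pass 70% of its speed; a pose out of reach is approached as far as the arm can. A call is refused whole if a number of a shift passes 50 or a number of a turn 0.15, either way. A call with a gripper value outside its range is refused whole. The fingers move at their own pace and stop on an object; FORCE is the grip in N (left out, the last holds). Time passes only in rows, so rows that do not move let the fingers close. It gives the time, the measured TCP pose, the force, the opening and the grip force at its end, in the units of the state.
- bot.sense(): the state, without advancing time (a new reading comes with each control period).
- bot.snapshot(name): name is "side" or "top"; returns (picture, depth): 480x640x3 uint8, blue, green, red; 480x640 float32, m along the optical axis (not along the pixel's ray), 0 where there is no reading.
- bot.camera_params(name): a dict with "camera_matrix" (3x3 intrinsics, pixels), "origin" and "rotation" of the camera in the world. Camera axes: x right, y down, z forward; pixel columns grow to the right and rows downward; lengths in m; the calibration is good to about 2 mm. A picture is of the moment at which its call begins. camera_params takes no time and is no camera call.
- bot.close_job(): hands the job in; it is judged then, once.
The state is a dict: "time_s": time; "joint_positions": joint angles; "joint_velocities": joint speeds; "joint_efforts": joint torques, N m; "position": TCP position; "orientation": TCP orientation; "contact_force": force on the tool from outside, world axes, zero at the start; "torque": the same for the moment, N m; "grip_width": finger opening in m; "finger_force": force on a finger pad.
Only numpy, scipy, OpenCV 4.12 (cv2) and the standard library are available. Lean on these libraries where they do the work, as an engineer would, in place of code of your own. Each camera call takes 0.05 s, during which the arm holds its last target. There are 200 camera calls.

## Working session

There is one attempt and no reset: what is moved stays moved. The work goes in short steps, Python scripts to look and compute and a shell command to move; the robot and the scene stay as the last step left them, time stands still between calls to the robot, and variables do not carry over. Pictures are saved under pics/ and viewed, at most 10 in all, crops included, and the job is handed in when it is done.

```bash
mkdir -p pics
cat > h.py <<'E'
import numpy as np, cv2
from plant import bot
def cam(n):
    p=bot.camera_params(n); return np.array(p["camera_matrix"]),np.array(p["origin"]),np.array(p["rotation"])
def ray(n,uv,z):
    K,o,R=cam(n); uv=np.atleast_2d(np.array(uv,float))
    d=(R@np.linalg.inv(K)@np.c_[uv,np.ones(len(uv))].T).T
    return o+d*((z-o[2])/d[:,2])[:,None]
def cloud(n,dep):
    K,o,R=cam(n); v,u=np.mgrid[:480,:640]
    c=np.stack([(u-K[0,2])/K[0,0]*dep,(v-K[1,2])/K[1,1]*dep,dep],-1)
    return c@R.T+o
E
python3 - <<'E'
from h import *
for n in("top","side"):
    im,d=bot.snapshot(n); cv2.imwrite(f"pics/{n}0.png",im); np.savez(f"{n}0.npz",im=im,d=d)
    print(n,cam(n))
s=bot.sense(); print(s)
E
```

```text
top (array([[439.2311756 ,   0.        , 319.31002677],
       [  0.        , 439.2311756 , 237.6643311 ],
       [  0.        ,   0.        ,   1.        ]]), array([ 0.45611574, -0.02523162,  1.35477914]), array([[-0.00261041, -0.99837094,  0.05699693],
       [-0.9999916 ,  0.00242599, -0.00330455],
       [ 0.00316089, -0.05700508, -0.99836888]]))
side (array([[555.22136341,   0.        , 311.1197696 ],
       [  0.        , 555.22136341, 238.63880147],
       [  0.        ,   0.        ,   1.        ]]), array([ 0.43280591, -1.03864656,  1.13790995]), array([[ 0.99283855, -0.09605648,  0.07102655],
       [-0.11842219, -0.71300073,  0.69109055],
       [-0.01574174, -0.69455245, -0.71926983]]))
{'time_s': 0.1, 'joint_positions': array([-79.42319491,  30.77370506,  -0.2548768 ,  88.16308509,
         0.14834605,  61.15219419,  -4.07970191]), 'joint_velocities': array([-0.00415929, -0.10745346, -0.01003399, -0.18449547,  0.01421516,
        0.0503193 ,  0.08042525]), 'joint_efforts': array([ 2.52780846e-03, -5.72079742e+01,  9.93781798e-01, -2.52231717e+01,
       -5.62010240e-02,  1.34178030e-02,  5.34424566e-05]), 'position': array([0.16118487, 0.6291384 , 0.23793367]), 'orientation': array([[-9.68731700e-01,  2.48110484e-01, -2.86265177e-04],
       [ 2.48110629e-01,  9.68730511e-01, -1.52060965e-03],
       [-9.99653859e-05, -1.54408821e-03, -9.99998803e-01]]), 'contact_force': array([ 0.49967356, -0.50417449,  0.07580816]), 'torque': array([-0.01042626, -0.00575341,  0.02622851]), 'finger_force': 0.0, 'grip_width': 0.08816697951772187}
```

View pics/top0.png

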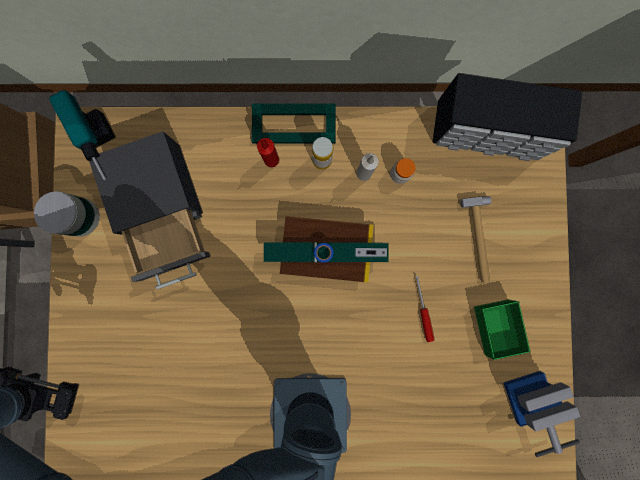

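View pics/side0.png

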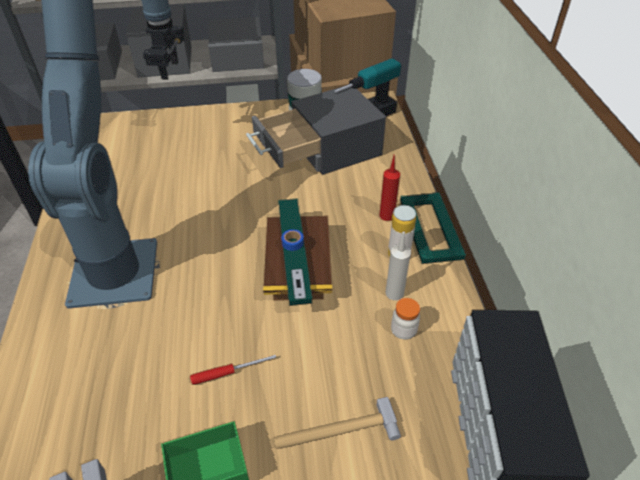

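Top view: the stand is centred near (327,249) with its yellow edge at column ~372. The rail runs from (264,252) to (389,252), with the steel end to the right (-y), and the tape is at (323,253). The open drawer is around (168,245), with its front at (133..208, 265). The side view shows the same layout, and the cartridges stand clear beyond the stand.

```bash
cat >> h.py <<'E'
def big(m,roi=None):
    if roi is not None:
        k=np.zeros_like(m); x0,y0,x1,y1=roi; k[y0:y1,x0:x1]=1; m=m*k
    cs,_=cv2.findContours(m,cv2.RETR_EXTERNAL,cv2.CHAIN_APPROX_NONE); return max(cs,key=cv2.contourArea)
E
cat > m.py <<'E'
from h import *
z=np.load("top0.npz"); im,d=z["im"],z["d"]; hsv=cv2.cvtColor(im,cv2.COLOR_BGR2HSV); P=cloud("top",d)
roi=(250,205,405,295)
def show(n,m,zz,roi):
    c=big(m,roi); b=cv2.boxPoints(cv2.minAreaRect(c)); print(n,cv2.contourArea(c)); print(ray("top",b,zz).round(4)); return c
# rail by height
zz=P[...,2]
m=((zz>.082)&(zz<.1)&(d>0)).astype(np.uint8); show("rail z",m,.09,roi)
m=cv2.inRange(hsv,(70,80,20),(95,255,255)); show("rail col",m//255,.09,roi)
m=cv2.inRange(hsv,(100,120,60),(125,255,255))//255; c=show("tape",m,.114,roi); print(ray("top",[cv2.minEnclosingCircle(c)[0]],.114))
m=((zz>.105)&(zz<.125)).astype(np.uint8); c=show("tape z",m,.114,roi); print(zz[m*(np.indices(m.shape)[1]>300)*(np.indices(m.shape)[1]<345)>0].mean())
m=cv2.inRange(hsv,(20,150,100),(35,255,255))//255; show("yellow",m,.07,roi)
m=((zz>.06)&(zz<.1)).astype(np.uint8); show("stand+rail",m,.07,roi)
m=cv2.inRange(hsv,(0,60,20),(20,255,95))//255; show("stand brown",m,.07,roi)
r=(90,130,215,290)
m=((zz>.135)&(zz<.165)).astype(np.uint8);show("cab",m,.15,r)
m=((zz>.075)&(zz<.095)).astype(np.uint8);show("floor",m,.085,r)
m=((zz>.115)&(zz<.145)).astype(np.uint8);show("rim",m,.135,(125,235,215,285))
E
python3 m.py
```

```text
rail z 1987.5
[[ 0.4615  0.1297  0.09  ]
 [ 0.5162  0.13    0.09  ]
 [ 0.5153 -0.2275  0.09  ]
 [ 0.4606 -0.2269  0.09  ]]
rail col 978.5
[[ 0.5129 -0.0544  0.09  ]
 [ 0.5124 -0.2246  0.09  ]
 [ 0.4606 -0.224   0.09  ]
 [ 0.461  -0.0542  0.09  ]]
tape 280.5
[[ 0.5119 -0.0143  0.114 ]
 [ 0.5117 -0.068   0.114 ]
 [ 0.4609 -0.0678  0.114 ]
 [ 0.4611 -0.0142  0.114 ]]
[[ 0.4856102  -0.04041237  0.114     ]]
tape z 277.0
[[ 0.5119 -0.0143  0.114 ]
 [ 0.5117 -0.068   0.114 ]
 [ 0.4609 -0.0678  0.114 ]
 [ 0.4611 -0.0142  0.114 ]]
0.11556814848034726
yellow 73.0
[[ 0.4002 -0.1578  0.07  ]
 [ 0.4589 -0.1637  0.07  ]
 [ 0.4577 -0.1768  0.07  ]
 [ 0.3989 -0.171   0.07  ]]
stand+rail 5674.5
[[ 0.4309  0.1405  0.07  ]
 [ 0.6001  0.1247  0.07  ]
 [ 0.5634 -0.241   0.07  ]
 [ 0.3946 -0.2225  0.07  ]]
stand brown 1979.5
[[ 0.6053  0.1035  0.07  ]
 [ 0.6047 -0.1729  0.07  ]
 [ 0.5164 -0.1721  0.07  ]
 [ 0.5171  0.1032  0.07  ]]
cab 6462.0
[[0.8155 0.6389 0.15  ]
 [0.8905 0.4252 0.15  ]
 [0.6099 0.3258 0.15  ]
 [0.5371 0.5372 0.15  ]]
floor 2533.0
[[0.555  0.5285 0.085 ]
 [0.613  0.3651 0.085 ]
 [0.4921 0.321  0.085 ]
 [0.4348 0.4836 0.085 ]]
rim 694.0
[[0.534  0.5138 0.135 ]
 [0.5696 0.2986 0.135 ]
 [0.4407 0.2756 0.135 ]
 [0.4056 0.4895 0.135 ]]
```

```bash
cat > e.py <<'E'
from h import *
z=np.load("top0.npz"); im=z["im"]; hsv=cv2.cvtColor(im,cv2.COLOR_BGR2HSV)
m=cv2.inRange(hsv,(18,120,60),(38,255,255)); k=np.zeros_like(m); k[215:290,355:382]=1; m=m*k
v,u=np.nonzero(m); p=ray("top",np.c_[u,v],.07)[:,:2]
lo=p[p[:,0]<.459]; hi=p[p[:,0]>.518]; print(len(lo),len(hi),lo.mean(0),hi.mean(0),p.min(0),p.max(0))
vx,vy,x0,y0=cv2.fitLine(p.astype(np.float32),cv2.DIST_HUBER,0,.001,.001).ravel(); th=np.arctan(vy/vx)
out=np.array([np.sin(th),-np.cos(th)]); e=np.array([x0,y0])
print("th",np.degrees(th),"pt on outer edge",e+6e-3*out, "at x=.48", y0+vy/vx*(.48-x0)-.006/np.cos(th))
dd=(p-e)@out; print("width",dd.min(),dd.max())
# stand corners via brown + yellow
b=((cv2.inRange(hsv,(0,40,15),(38,255,110))|m)>0).astype(np.uint8); b[:, :275]=0;b[:,378:]=0;b[:212]=0;b[290:]=0
P=cloud("top",z["d"]); s=((P[...,2]>.062)&(P[...,2]<.079)); s[:, :270]=0;s[:,380:]=0;s[:212]=0;s[290:]=0
q=P[s][:,:2]; R=np.array([[np.cos(th),np.sin(th)],[-np.sin(th),np.cos(th)]]); w=q@R.T; print("stand frame extents",np.percentile(w,[.5,99.5],0), "edge",R@(e+6e-3*out))
E
python3 e.py
```

```text
332 279 [ 0.41583053 -0.17838755] [ 0.56204045 -0.18265506] [ 0.37931003 -0.21101564] [ 0.59593354 -0.13299301]
th -1.632218 pt on outer edge [ 0.482643   -0.18630864] at x=.48 -0.18623333
width -0.048953941542449086 0.031342385811502275
stand frame extents [[ 0.40917813 -0.16618241]
 [ 0.58835779  0.09480298]] edge [ 0.48775393 -0.17248558]
```

```bash
python3 -m handwheel '0 0 0 0 0 0.14 1;0 0 0 0 0 0.14 1;0 0 0 0 0 0.14 1;0 0 0 0 0 0.14 1;0 0 0 0 0 0.14 1;0 0 0 0 0 0.14 1;0 0 0 0 0 0.14 1;0 0 0 0 0 0.14 1' 20
```

```text
time_s: 0.9
position: [0.1611, 0.6293, 0.2382]
orientation: [[-0.193, 0.981, -0.0], [0.981, 0.193, -0.001], [-0.001, -0.0, -1.0]]
contact_force: [-0.5, -0.2, -0.0]
grip_width: 0.0887
finger_force: 0.0
```

```bash
sed -i 's/(18,120,60),(38,255,255)/(20,215,90),(35,255,255)/' e.py; python3 e.py
python3 - <<'E'
from h import *
# stand side lines from depth step
im=np.load("top0.npz")["im"]; print(cv2.cvtColor(im,cv2.COLOR_BGR2HSV)[232,366:380].tolist())
E
```

```text
71 57 [ 0.42977858 -0.1664922 ] [ 0.54343255 -0.1779278 ] [ 0.40262222 -0.18426845] [ 0.56634196 -0.15939705]
th -5.7981877 pt on outer edge [ 0.47978395 -0.17755392] at x=.48 -0.17757587
width -0.005616779404231273 0.005554940628256113
stand frame extents [[ 0.41544765 -0.12783347]
 [ 0.58423888  0.12912175]] edge [ 0.49526668 -0.12817544]
[[10, 177, 62], [9, 171, 67], [19, 194, 108], [24, 227, 171], [24, 243, 166], [24, 235, 168], [23, 212, 160], [17, 115, 104], [17, 115, 126], [19, 118, 171], [18, 115, 169], [18, 115, 166], [19, 117, 166], [18, 119, 165]]
```

```bash
python3 -m handwheel '0 0 0 0 0 0.145 1;0 0 0 0 0 0.145 1' 20
```

```text
time_s: 1.1
position: [0.1611, 0.6293, 0.2382]
orientation: [[0.096, 0.995, -0.0], [0.995, -0.096, -0.001], [-0.001, -0.0, -1.0]]
contact_force: [-0.5, 0.1, -1.3]
grip_width: 0.088
finger_force: 0.0
```

```bash
R='-40 24 0 0 0 0 1'; python3 -m handwheel '-40 24 0 0 0 0 1;-40 24 0 0 0 0 1;-40 24 0 0 0 0 1;-40 24 0 0 0 0 1;-40 24 0 0 0 0 1;-40 24 0 0 0 0 1;-40 24 0 0 0 0 1;-40 24 0 0 0 0 1' 20; python3 -m handwheel '-40 24 0 0 0 0 1;-40 24 0 0 0 0 1;-40 24 0 0 0 0 1;-40 24 0 0 0 0 1;-40 24 0 0 0 0 1;-40 24 0 0 0 0 1;-40 24 0 0 0 0 1;0 0 0 0 0 0 1' 20
```

```text
time_s: 1.9
position: [0.3241, 0.2918, 0.2386]
orientation: [[0.09, 0.996, -0.0], [0.996, -0.09, 0.0], [0.0, -0.0, -1.0]]
contact_force: [1.5, -0.2, 1.0]
grip_width: 0.088
finger_force: 0.0
time_s: 2.7
position: [0.4676, -0.0066, 0.2392]
orientation: [[0.099, 0.995, 0.002], [0.995, -0.099, -0.003], [-0.003, 0.003, -1.0]]
contact_force: [-0.0, -0.4, 0.9]
grip_width: 0.088
finger_force: 0.0
```

```bash
python3 -m handwheel '-32 22 20 0 0 0 1;0 0 40 0 0 0 1;0 0 40 0 0 0 1;0 0 30 0 0 0 1;0 0 13 0 0 0 1;0 0 0 0 0 0 1' 20
python3 - <<'E'
from h import *
im,d=bot.snapshot("side"); cv2.imwrite("pics/s1.png",cv2.resize(im[180:330,220:380],None,fx=4,fy=4))
E
```

```text
time_s: 3.3
position: [0.4838, -0.0337, 0.0946]
orientation: [[0.09, 0.996, -0.003], [0.996, -0.09, -0.0], [-0.0, -0.003, -1.0]]
contact_force: [-0.0, -0.4, 0.8]
grip_width: 0.0883
finger_force: 0.0
```

View pics/s1.png

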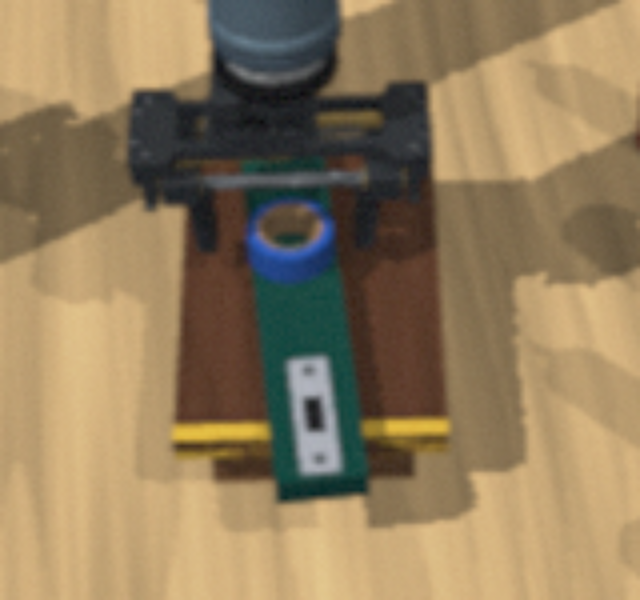

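The open fingers, at (205,225) and (367,215) in the crop, straddle the tape at (290,235). They sit slightly behind its centre, so I'll move 7 mm towards -y and close.

```bash
python3 -m handwheel '-7 1 0 0 0 0 1;0 0 0 0 0 0 1;0 0 0 0 0 0 0;0 0 0 0 0 0 -0.5;0 0 0 0 0 0 -0.5;0 0 0 0 0 0 -0.5;0 0 0 0 0 0 -0.5;0 0 0 0 0 0 -0.5' 15
```

```text
time_s: 4.15
position: [0.4854, -0.0411, 0.0958]
orientation: [[0.09, 0.996, 0.0], [0.996, -0.09, 0.0], [0.0, 0.0, -1.0]]
contact_force: [-0.9, 0.0, 2.8]
grip_width: 0.0559
finger_force: 15.0
```

```bash
python3 -m handwheel '0 0 -20 0 0 0 -0.5;0 0 -40 0 0 0 -0.5;0 0 -45 0 0 0 -0.5;0 0 -35 0 0 0 -0.5' 15;  python3 -m handwheel '0 0 0 0 0 0.143 -0.5;0 0 0 0 0 0.143 -0.5;0 0 0 0 0 0.143 -0.5;0 0 0 0 0 0.143 -0.5;0 0 0 0 0 0.143 -0.5;0 0 0 0 0 0.143 -0.5;0 0 0 0 0 0.143 -0.5;0 0 0 0 0 0.143 -0.5' 15
python3 - <<'E'
from h import *
s=bot.sense(); p=s["position"]; R=s["orientation"]
for n in("top","side"):
    im,d=bot.snapshot(n); np.savez(f"{n}1.npz",im=im,d=d)
print(R.T@(np.array([.515,.420,p[2]])-p)*1000)
P=cloud("top",np.load("top1.npz")["d"]); a=np.radians(19.5); ex=np.array([np.cos(a),np.sin(a)]); ey=np.array([-ex[1],ex[0]])
q=P[...,:2]-np.array([.515,.42]); X=q@ex; Y=q@ey; Z=P[...,2]
for y0 in(-.05,0,.05):
  s=(abs(Y-y0)<.006)&(X>-.12)&(X<.1); o=np.argsort(X[s]); print(y0,[f"{x*1000:.0f}:{z*1000:.0f}" for x,z in zip(X[s][o],Z[s][o])][::3])
s=(abs(X)<.006)&(abs(Y)<.13); o=np.argsort(Y[s]); print([f"{x*1000:.0f}:{z*1000:.0f}" for x,z in zip(Y[s][o],Z[s][o])][::3])
E
```

```text
time_s: 4.55
position: [0.4855, -0.0415, 0.2377]
orientation: [[0.09, 0.996, 0.001], [0.996, -0.09, -0.0], [-0.0, 0.001, -1.0]]
contact_force: [-0.2, 0.3, -0.3]
grip_width: 0.0554
finger_force: 15.0
time_s: 5.35
position: [0.4851, -0.0411, 0.2356]
orientation: [[0.946, 0.325, -0.0], [0.325, -0.946, 0.0], [-0.0, -0.0, -1.0]]
contact_force: [-0.2, 0.2, -0.6]
grip_width: 0.0559
finger_force: 15.0
[ 1.78115274e+02 -4.26378783e+02  2.06988533e-02]
-0.05 ['-120:-1', '-118:116', '-117:-4', '-116:114', '-115:119', '-114:118', '-113:117', '-112:110', '-111:113', '-110:-0', '-108:-1', '-106:-6', '-104:-4', '-103:118', '-101:-2', '-100:116', '-98:2', '-97:-2', '-95:0', '-94:2', '-92:-1', '-91:115', '-89:-2', '-88:-3', '-87:113', '-85:-4', '-84:-1', '-82:3', '-81:119', '-80:81', '-79:138', '-79:138', '-78:-3', '-76:1', '-75:137', '-74:135', '-73:143', '-71:137', '-70:137', '-67:138', '-66:133', '-63:127', '-61:126', '-60:127', '-53:82', '-51:84', '-49:86', '-47:92', '-45:84', '-42:86', '-40:92', '-38:82', '-36:85', '-34:86', '-32:84', '-29:85', '-27:83', '-26:86', '-23:80', '-22:85', '-20:81', '
[... 3290 characters left out ...]
 '-53:87', '-50:83', '-47:84', '-46:78', '-44:86', '-42:84', '-39:84', '-38:85', '-35:84', '-32:81', '-30:83', '-29:86', '-26:83', '-23:84', '-22:84', '-19:85', '-16:81', '-15:78', '-13:78', '-11:89', '-10:89', '-8:88', '-5:86', '-2:86', '-1:82', '1:90', '4:86', '6:84', '8:83', '10:86', '12:82', '13:88', '15:86', '18:82', '20:82', '22:90', '23:90', '26:84', '29:82', '30:84', '32:83', '33:85', '36:88', '39:82', '41:86', '43:86', '45:79', '46:87', '49:83', '50:85', '54:81', '54:85', '57:84', '60:80', '63:84', '64:89', '67:85', '68:86', '70:86', '72:83', '75:81', '76:82', '79:84', '81:103', '82:82', '82:128', '82:124', '83:107', '83:85', '83:124', '83:87', '84:107', '84:82', '86:127', '87:130']
```

```bash
python3 -m handwheel '18 -42 0 0 0 0 -0.5;18 -42 0 0 0 0 -0.5;17 -42 0 0 0 0 -0.5;17 -42 0 0 0 0 -0.5;17 -42 0 0 0 0 -0.5;17 -42 0 0 0 0 -0.5;17 -42 0 0 0 0 -0.5;17 -42 0 0 0 0 -0.5' 15;  python3 -m handwheel '18 -42 0 0 0 0 -0.5;18 -42 0 0 0 0 -0.5;0 0 0 0 0 0 -0.5;0 0 0 0 0 0 -0.5' 15
python3 - <<'E'
from h import *
s=bot.sense(); p=s["position"]; R=s["orientation"]
print(R.T@(np.array([.513,.413,.095])-p)*1000)
E
```

```text
time_s: 6.25
position: [0.5041, 0.3235, 0.2356]
orientation: [[0.942, 0.335, -0.0], [0.335, -0.942, 0.0], [-0.0, -0.0, -1.0]]
contact_force: [1.1, -0.1, -0.3]
grip_width: 0.0555
finger_force: 15.0
time_s: 6.65
position: [0.5103, 0.4133, 0.235]
orientation: [[0.942, 0.335, -0.0], [0.335, -0.942, -0.001], [-0.001, 0.001, -1.0]]
contact_force: [0.0, -0.9, 0.3]
grip_width: 0.0556
finger_force: 15.0
[  2.53797305   1.02677946 139.97974399]
```

```bash
python3 -m handwheel '0 0 40 0 0 0 -0.5;0 0 40 0 0 0 -0.5;0 0 35 0 0 0 -0.5;0 0 17 0 0 0 -0.5;0 0 6 0 0 0 -0.5;0 0 0 0 0 0 -0.5' 15; python3 -m handwheel '0 0 0 0 0 0 0.6;0 0 0 0 0 0 0.9;0 0 0 0 0 0 0.9;0 0 0 0 0 0 0.9;0 0 -10 0 0 0 0.9;0 0 -40 0 0 0 0.9;0 0 -45 0 0 0 0.9;0 0 -45 0 0 0 0.9' 15
```

```text
time_s: 7.25
position: [0.5114, 0.412, 0.0983]
orientation: [[0.944, 0.33, 0.0], [0.33, -0.944, -0.0], [0.0, 0.0, -1.0]]
contact_force: [-0.1, 1.3, -1.3]
grip_width: 0.0555
finger_force: 15.0
time_s: 8.05
position: [0.5107, 0.4124, 0.24]
orientation: [[0.944, 0.33, 0.0], [0.33, -0.944, -0.0], [0.0, 0.0, -1.0]]
contact_force: [-0.3, 0.9, 0.3]
grip_width: 0.0839
finger_force: 0.0
```

```bash
python3 -m handwheel '-18 42 0 0 0 0 0.9;-18 42 0 0 0 0 0.9;-18 42 0 0 0 0 0.9;-18 42 0 0 0 0 0.9;-18 42 0 0 0 0 0.9;-17 41 0 0 0 0 0.9;-17 41 0 0 0 0 0.9;-17 41 0 0 0 0 0.9' 15; python3 -m handwheel '0 0 0 0 0 -0.15 1;0 0 0 0 0 -0.15 1;0 0 0 0 0 -0.15 1;0 0 0 0 0 -0.15 1;0 0 0 0 0 -0.15 1;0 0 0 0 0 -0.15 1;0 0 0 0 0 -0.15 1;0 0 0 0 0 0 1'
python3 - <<'E'
from h import *
for n in("top","side"):
    im,d=bot.snapshot(n); np.savez(f"{n}2.npz",im=im,d=d)
    cv2.imwrite(f"pics/{n}2.png",im)
E
```

```text
time_s: 8.85
position: [0.4875, 0.0501, 0.2385]
orientation: [[0.944, 0.33, 0.001], [0.33, -0.944, 0.001], [0.001, -0.001, -1.0]]
contact_force: [0.2, 1.1, -0.4]
grip_width: 0.0839
finger_force: 0.0
time_s: 9.65
position: [0.4879, 0.0515, 0.2385]
orientation: [[0.182, 0.983, 0.001], [0.983, -0.182, 0.001], [0.001, 0.001, -1.0]]
contact_force: [0.0, -0.2, -0.8]
grip_width: 0.088
finger_force: 0.0
```

View pics/top2.png

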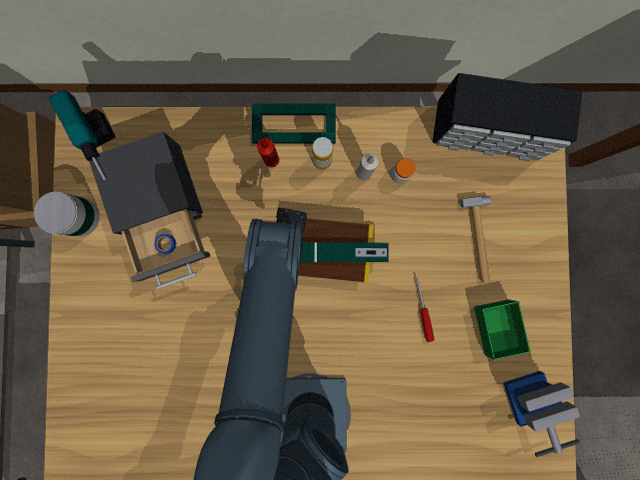

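View pics/side2.png

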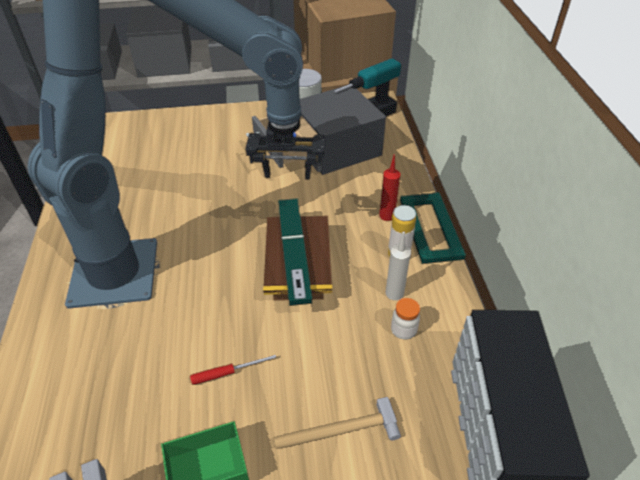

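The tape lies in the drawer at (166,243) in the top view. The rail has not moved, and its white line shows at (315,252) in the top view and (293,237) in the side view. The bystanders are all where they were. Next I'll measure the line and the rail's axis.

```bash
cat > r.py <<'E'
from h import *
import sys
def rail(tag,box):
    z=np.load(f"top{tag}.npz"); im=z["im"]; hsv=cv2.cvtColor(im,cv2.COLOR_BGR2HSV).astype(int)
    x0,y0,x1,y1=box; out=[]
    for u in range(x0,x1):
        c=hsv[y0:y1,u]; g=(c[:,0]>65)&(c[:,0]<100)&(c[:,1]>80)
        v=np.nonzero(g)[0]
        if len(v)>8: out.append([u,(v[0]+v[-1])/2+y0])
    p=ray("top",out,.09)[:,:2]; a=np.polyfit(p[:,1],p[:,0],1); print(tag,"axis slope dx/dy",a[0],"deg of rail yaw",-np.degrees(np.arctan(a[0])),"x at y=-.05",np.polyval(a,-.05),"resid",np.std(p[:,0]-np.polyval(a,p[:,1])))
    return a
def line(cam_,tag,box):
    z=np.load(f"{cam_}{tag}.npz"); im=z["im"]; x0,y0,x1,y1=box
    hsv=cv2.cvtColor(im,cv2.COLOR_BGR2HSV)[y0:y1,x0:x1].astype(float)
    w=np.clip(hsv[...,2]-110,0,None)*(hsv[...,1]<90); v,u=np.mgrid[y0:y1,x0:x1]
    uv=[(u*w).sum()/w.sum(),(v*w).sum()/w.sum()]; print(cam_,uv,int((w>0).sum()),ray(cam_,[uv],.09).round(4))
if __name__=="__main__":
    rail(2,(302,235,354,270)); line("top",2,(309,243,322,262)); line("side",2,(282,230,304,244))
    s=bot.sense(); print(s["position"])
E
python3 r.py
```

```text
2 axis slope dx/dy 0.011743701269804476 deg of rail yaw -0.6728335885860078 x at y=-.05 0.48727268133989127 resid 0.0004188713051755546
top [np.float64(315.4409415720891), np.float64(251.9798234552333)] 39 [[ 0.4871 -0.0182  0.09  ]]
side [np.float64(292.1943583384997), np.float64(236.45443273403595)] 65 [[ 0.4878 -0.0172  0.09  ]]
[0.48788257 0.05157597 0.23820641]
```

```bash
python3 -m handwheel '0 0 20 0 0 -0.085 1;0 0 40 0 0 -0.085 1;0 0 40 0 0 0 1;0 0 35 0 0 0 1;0 0 20 0 0 0 1;0 0 8 0 0 0 1;0 0 0 0 0 0 1'
```

```text
time_s: 10.45
position: [0.4875, 0.0516, 0.0743]
orientation: [[0.016, 1.0, -0.001], [1.0, -0.016, -0.001], [-0.001, -0.001, -1.0]]
contact_force: [0.0, 0.1, 0.9]
grip_width: 0.0884
finger_force: 0.0
```

```bash
python3 -m handwheel '0 0 0 0 0 0 0;0 0 0 0 0 0 -0.4;0 0 0 0 0 0 -0.4;0 0 0 0 0 0 -0.4;0 0 0 0 0 0 -0.4;0 0 0 0 0 0 -0.4' 45
python3 - <<'E'
from h import *
s=bot.sense(); p=s["position"]; R=s["orientation"]; print(s["torque"],s["contact_force"])
th=np.radians(-5.8); c=R[:,0]; L=np.array([.4873,-.0178])
off=p[:2]-L   # TCP from line
ang=np.degrees(np.arctan2(R[1,1],R[0,1])); print("tool y angle",ang, off)
out=np.array([np.sin(th),-np.cos(th)]); y=np.array([np.cos(th),np.sin(th)])
E0=np.array([.4798,-.1775])
a=th-np.radians(ang)*1; Rr=np.array([[np.cos(a),-np.sin(a)],[np.sin(a),np.cos(a)]])
for xo in(0,): 
  # slide straight along stand out direction, then line end at edge; TCP goal keeps line lateral
  dist=(E0-L)@out; Lf=L+out*dist; T=Lf+Rr@off; print("slide",dist,"Lf",Lf,"lateral from mid",(Lf@y)-.4998,"TCP goal",T,"tool shift",(R.T@np.r_[T-p[:2],0])*1000,"turn tool z",-a)
E
```

```text
time_s: 11.05
position: [0.4882, 0.052, 0.0753]
orientation: [[0.014, 1.0, 0.001], [1.0, -0.014, 0.0], [0.0, 0.001, -1.0]]
contact_force: [-1.4, 0.6, 5.8]
grip_width: 0.0555
finger_force: 45.0
[-0.02628342  0.16593359  0.13270008] [-1.37337838  0.591722    5.79396421]
tool y angle -0.7820162648187317 [0.00087378 0.06981181]
slide 0.15964037142882956 Lf [ 0.47116734 -0.17662313] lateral from mid -0.013195828497875095 TCP goal [ 0.47814409 -0.10715531] tool shift [-1.59289165e+02 -7.85638137e+00 -8.15709443e-02] turn tool z 0.08758033799043635
```

```bash
python3 -m handwheel '-5 0 0.5 0 0 0.011 -0.4;-12 -1 0 0 0 0.011 -0.4;-12 -1 0 0 0 0.011 -0.4;-12 -1 0 0 0 0.011 -0.4;-12 0 0 0 0 0.011 -0.4;-12 0 0 0 0 0.011 -0.4;-12 0 0 0 0 0.011 -0.4;-5 0 0 0 0 0.011 -0.4' 45
python3 - <<'E'
from h import *
s=bot.sense();print(s["torque"])
for n in("top","side"):
    im,d=bot.snapshot(n); np.savez(f"{n}3.npz",im=im,d=d)
cv2.imwrite("pics/s3.png",cv2.resize(im[180:340,220:380],None,fx=3,fy=3))
E
```

```text
time_s: 11.85
position: [0.482, -0.0289, 0.0753]
orientation: [[0.102, 0.995, 0.003], [0.995, -0.102, 0.003], [0.003, 0.002, -1.0]]
contact_force: [1.1, 7.5, 10.1]
grip_width: 0.0555
finger_force: 45.0
[1.40635734 0.12294346 0.08180469]
```

View pics/s3.png

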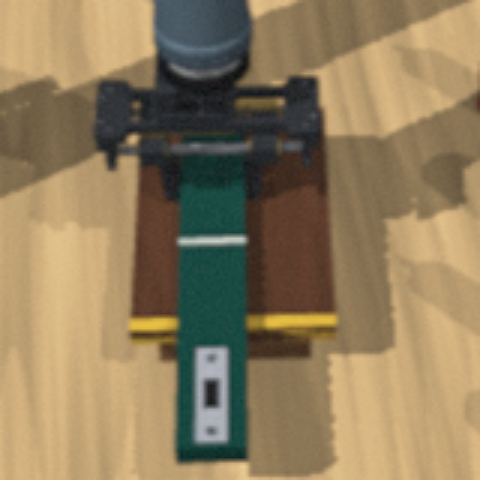

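The rail stays flat and straight with its line parallel to the yellow edge. In the crop the line is at (212,240) and the edge at row ~323, so about half the way remains.

```bash
python3 -m handwheel '-5 0 0 0 0 0 -0.4;-12 0 0 0 0 0 -0.4;-12 0 0 0 0 0 -0.4;-12 0 0 0 0 0 -0.4;-12 0 0 0 0 0 -0.4;-10 0 0 0 0 0 -0.4;-5 0 0 0 0 0 -0.4;0 0 0 0 0 0 -0.4' 45
python3 - <<'E'
from h import *
s=bot.sense();print(s["torque"])
for n in("top","side"):
    im,d=bot.snapshot(n); np.savez(f"{n}4.npz",im=im,d=d)
cv2.imwrite("pics/s4.png",cv2.resize(im[200:350,240:360],None,fx=4,fy=4))
E
```

```text
time_s: 12.75
position: [0.4749, -0.0967, 0.0753]
orientation: [[0.102, 0.995, 0.002], [0.995, -0.102, 0.002], [0.002, 0.002, -1.0]]
contact_force: [0.2, 3.3, 12.0]
grip_width: 0.0555
finger_force: 45.0
[0.6716793  0.24262593 0.0297762 ]
```

View pics/s4.png

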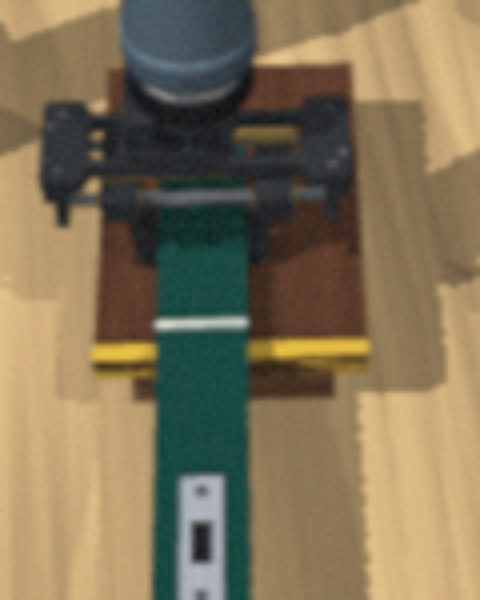

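The line in the crop, at (202,323), sits just inside the yellow strip. Next I'll work out the remaining distance from both cameras.

```bash
cat > f.py <<'E'
from h import *
import sys
tag=sys.argv[1]
out=np.array([np.sin(np.radians(-5.8)),-np.cos(np.radians(-5.8))])
def yell(n,tag,u0,u1,v0,v1):
    im=np.load(f"{n}{tag}.npz")["im"]; h=cv2.cvtColor(im,cv2.COLOR_BGR2HSV); m=cv2.inRange(h,(20,215,90),(35,255,255)); k=np.zeros_like(m); k[v0:v1,u0:u1]=1
    v,u=np.nonzero(m*k); return ray(n,np.c_[u,v],.07)[:,:2]
def line(n,tag,u0,u1,v0,v1):
    im=np.load(f"{n}{tag}.npz")["im"]; h=cv2.cvtColor(im,cv2.COLOR_BGR2HSV).astype(float)[v0:v1,u0:u1]
    w=np.clip(h[...,2]-110,0,None)*(h[...,1]<90); V,U=np.mgrid[v0:v1,u0:u1]; uv=[(U*w).sum()/w.sum(),(V*w).sum()/w.sum()]
    return uv,ray(n,[uv],.09)[0,:2],(w>0).sum()
L={}
for n,lb in (("top",[int(a) for a in sys.argv[2].split(",")]),("side",[int(a) for a in sys.argv[3].split(",")])):
    uv,p,c=line(n,tag,*lb); y=yell(n,tag,*((355,385,215,290) if n=="top" else (255,340,270,300)))
    d=(y-p)@out; lat=(y-p)@np.array([-out[1],out[0]]); a=np.polyfit(lat,d,1)
    print(n,uv,c,p.round(4),"to strip mid",np.polyval(a,0)*1e3,"strip skew deg",np.degrees(a[0]),"range",np.percentile(d-a[0]*lat,[1,99])*1e3,len(y))
E
python3 f.py 4 355,372,243,262 277,305,276,285
```

```text
** On entry to DLASCL parameter number  4 had an illegal value
 ** On entry to DLASCL parameter number  4 had an illegal value
 ** On entry to DLASCL parameter number  4 had an illegal value
 ** On entry to DLASCL parameter number  4 had an illegal value
 ** On entry to DLASCL parameter number  5 had an illegal value
 ** On entry to DLASCL parameter number  4 had an illegal valuef.py:10: RuntimeWarning: invalid value encountered in scalar divide
  w=np.clip(h[...,2]-110,0,None)*(h[...,1]<90); V,U=np.mgrid[v0:v1,u0:u1]; uv=[(U*w).sum()/w.sum(),(V*w).sum()/w.sum()]
Traceback (most recent call last):
  File "f.py", line 15, in <module>
    d=(y-p)@out; lat=(y-p)@np.array([-out[1],out[0]]); a=np.polyfit(lat,d,1)
                                                         ~~~~~~~~~~^^^^^^^^^
numpy.linalg.LinAlgError: SVD did not converge in Linear Least Squares
```

```bash
sed -i 's/^for n,lb in .*/for n,lb in (("side",[int(a) for a in sys.argv[3].split(",")]),):/' f.py; python3 f.py 4 0 277,305,276,285
python3 - <<'E'
from h import *
im=np.load("side4.npz")["im"]; h=cv2.cvtColor(im,cv2.COLOR_BGR2HSV)
for u in (272,320): print(u,[(v,h[v,u].tolist()) for v in range(282,298)])
for u in (272,320):
  print(ray("side",[[u,283.5],[u,290],[u,291]],.07).round(4).tolist())
E
```

```text
272 [(282, [10, 140, 89]), (283, [10, 127, 88]), (284, [8, 122, 86]), (285, [19, 164, 129]), (286, [22, 178, 216]), (287, [23, 180, 229]), (288, [23, 177, 230]), (289, [22, 179, 221]), (290, [21, 174, 138]), (291, [18, 155, 87]), (292, [19, 162, 112]), (293, [21, 171, 146]), (294, [20, 138, 159]), (295, [18, 109, 166]), (296, [17, 102, 168]), (297, [17, 103, 169])]
320 [(282, [10, 133, 94]), (283, [6, 122, 88]), (284, [18, 157, 133]), (285, [22, 177, 212]), (286, [23, 179, 228]), (287, [23, 181, 226]), (288, [21, 174, 195]), (289, [21, 167, 131]), (290, [21, 168, 138]), (291, [20, 162, 121]), (292, [17, 154, 103]), (293, [18, 155, 92]), (294, [16, 139, 75]), (295, [14, 126, 69]), (296, [12, 133, 67]), (297, [11, 109, 68])]
[[0.4236, -0.1534, 0.07], [0.4221, -0.174, 0.07], [0.4219, -0.1771, 0.07]]
[[0.5418, -0.1691, 0.07], [0.5391, -0.1895, 0.07], [0.5387, -0.1926, 0.07]]Traceback (most recent call last):
  File "f.py", line 15, in <module>
    d=(y-p)@out; lat=(y-p)@np.array([-out[1],out[0]]); a=np.polyfit(lat,d,1)
                                                         ~~~~~~~~~~^^^^^^^^^
    raise TypeError("expected non-empty vector for x")
TypeError: expected non-empty vector for x
```

```bash
sed -i 's/m=cv2.inRange(h,(20,215,90),(35,255,255))/m=cv2.inRange(h,(19,165,175),(27,255,255))/' f.py; python3 f.py 4 0 277,305,276,285
```

```text
side [np.float64(289.50143329658215), np.float64(280.33958103638366)] 83 [ 0.467  -0.1657] to strip mid 4.831708204158553 strip skew deg 0.11950977042511633 range [-0.290186   10.20553445] 145
```

```bash
python3 -m handwheel '-3 0 0 0 0 0 -0.4;-4 0 0 0 0 0 -0.4;-3.5 0 0 0 0 0 -0.4;0 0 0 0 0 0 -0.4;0 0 0 0 0 0 -0.4;0 0 0 0 0 0 -0.4' 45
python3 - <<'E'
from h import *
s=bot.sense();print(s["torque"])
for n in("top","side"):
    im,d=bot.snapshot(n); np.savez(f"{n}5.npz",im=im,d=d)
cv2.imwrite("pics/s5.png",cv2.resize(im[200:350,240:360],None,fx=4,fy=4))
E
python3 f.py 5 0 277,305,279,289
```

```text
time_s: 13.45
position: [0.4741, -0.1062, 0.0753]
orientation: [[0.1, 0.995, 0.002], [0.995, -0.1, 0.003], [0.003, 0.002, -1.0]]
contact_force: [1.6, 5.9, 12.3]
grip_width: 0.0559
finger_force: 45.0
[ 1.13685306  0.09424225 -0.02041235]
side [np.float64(289.4864457831325), np.float64(283.3567125645439)] 86 [ 0.4661 -0.1752] to strip mid -4.670697764388008 strip skew deg 0.1302644118065197 range [-9.7861603  0.6569692] 144
```

View pics/s5.png

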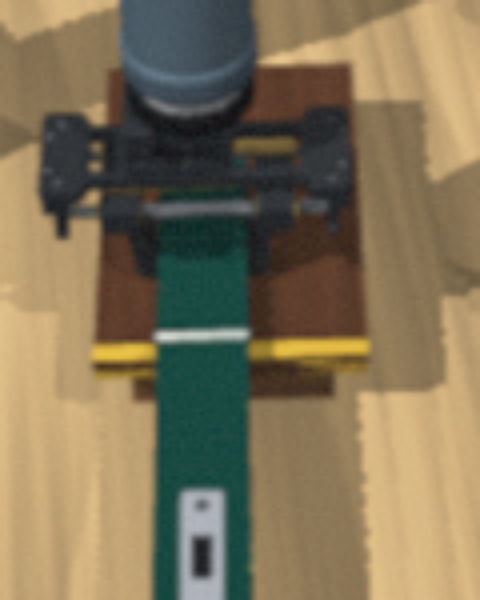

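The line at (202,336) is parallel to the edge and nearly over it; the 20 mm height difference shifts it up in the picture. About 1.3 mm remains, so I'll make that move and check the tilt.

```bash
python3 -m handwheel '-1.3 0 0 0 0 0 -0.4;0 0 0 0 0 0 -0.4;0 0 0 0 0 0 -0.4;0 0 0 0 0 0 -0.4;0 0 0 0 0 0 -0.4;0 0 0 0 0 0 -0.4' 45
python3 - <<'E'
from h import *
im,d=bot.snapshot("side"); np.savez("side6.npz",im=im,d=d)
h=cv2.cvtColor(im,cv2.COLOR_BGR2HSV); m=cv2.inRange(h,(65,80,20),(100,255,255))//255; c=big(m,(270,265,310,370)); k=np.zeros_like(m); cv2.drawContours(k,[c],-1,1,-1); k=cv2.erode(k,np.ones((5,5)))
p=cloud("side",d)[(k>0)&(d>0)]; p=p[abs(p[:,2]-.09)<.02]; a=np.polyfit(p[:,1],p[:,2],1); print("slope",a[0],"z at edge",np.polyval(a,-.177),p[:,1].min(),p[:,1].max(),len(p))
E
python3 f.py 6 0 277,305,279,289
```

```text
time_s: 14.15
position: [0.4741, -0.1068, 0.0753]
orientation: [[0.1, 0.995, 0.002], [0.995, -0.1, 0.003], [0.004, 0.002, -1.0]]
contact_force: [1.4, 7.7, 12.9]
grip_width: 0.0551
finger_force: 45.0
slope -0.0016667298907820152 z at edge 0.09081385392612171 -0.3886368983035856 -0.18288634936875114 1315
side [np.float64(289.80497213887696), np.float64(283.54607801114446)] 86 [ 0.4668 -0.1758] to strip mid -5.287874654219325 strip skew deg 0.13026441180651913 range [-10.40333719   0.03979232] 144
```

The line is within 1 mm of the edge, the rail is flat (slope 0.002) and the grip is at 45 N, so I'm handing in.

```bash
python3 -c "
from plant import bot
print(bot.close_job())"
```

```text
the job is handed in; nothing more can be done
None
```

The job is handed in at about 14 s; the verdict was not shown: the tape is in the open drawer, and the rail is held flat and straight on the stand with its white line measured within about 1 mm of the yellow edge, gripped at 45 N.

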